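Set out an etching dish and open the etchant bottle

ROBOT

A 6-joint arm with a two-finger parallel gripper is mounted at the origin on the work surface. World frame = base frame: x ahead of the robot, y to its left, z up, the work surface at z = 0. Lengths are in m, angles in degrees, forces in N, time in s.
With the tool pointing down it reaches from about 0.375 to 0.9 m from the base axis. Payload 3.1 kg.
Tool frame: the origin (TCP) lies at the very end of the fingers, on their centre line; the grasp point (between the pads) lies 19 mm behind it (bot.tcp_to_grasp is the distance from the TCP to the grasp point, in m); z points along the fingers, y is the direction in which the jaws open and shut (so a half turn about z gives the same grasp; the last joint's range is limited). The gripper opens to 87 mm and grips with 3 to 60 N. Pads are 19 mm wide; open, the fingers measure 117 mm over their backs; the gripper's body (75 mm by 190 mm) begins 51 mm behind the grasp point.
Start: joints at [55.949, 30.224, 82.088, -0, 67.689, -10.227], TCP at [0.252, 0.572, 0.223] pointing down, gripper open.
Joint ranges: [-176.69, 176.69], [-43.24, 126.21], [12.49, 139.97], [-82, 262], [0, 151.66], [-163.58, 163.58]. Speed limits (degrees/s): [159.86, 159.86, 180, 180, 180, 180].

INTERFACE

Orientations are given as a 3x3 rotation matrix whose columns are the frame's x, y, z axes.
In Python, from rig import telemetry, eyes, order, bot gives the robot as it stands. The module is installed in compiled form; this text tells all that it offers.
- The arm moves only by the tool servo_tool, never from a script. Its argument "targets" is a list of rows, each a list of 2 entries, a list of its own where there are three numbers: the shift along the tool's x, y, z in m, then the turn, a rotation vector about the tool's x, y, z in rad. In form: [[[tx, ty, tz], [wx, wy, wz]], ...]. A call has 1 to 12 rows; each row is the pose to reach, as a shift and turn from the pose commanded when the call began, along the tool's axes at that moment; what a row does not reach only later rows make up. A row lasts 1/8 s, in which the tool goes at most 62.5 mm and 10.7 degrees, less where a joint would pass 70% of its speed; a pose out of reach is approached as far as the arm can. A call with a gripper value outside its range is refused whole. "gripper" is the finger opening in m, from 0 to 0.087, set as the call begins (left out, the last holds). The fingers move at their own pace and stop on an object; the grip force is fixed at half the most. Time passes only in rows, so rows that repeat a pose let the fingers close. It gives the time, the measured TCP pose, the force and the opening at its end, in the units of the state.
- telemetry.read_state(): the state, without advancing time (a new reading comes with each control period).
- eyes.capture(name): name is "scene" or "side" or "wrist"; returns a dict with "pixels" (400x640x3 uint8, blue, green, red), "intrinsics" (3x3 intrinsics, pixels), "extrinsics" (4x4, takes a point from camera to world coordinates); the wrist camera has in their place "T_tool_cam" (4x4, takes a point from camera to tool coordinates, whose origin is the TCP and whose axes are the flange's). Camera axes: x right, y down, z forward; pixel columns grow to the right and rows downward; lengths in m; the calibration is good to about 2 mm. A picture is of the moment at which its call begins: read the wrist's pose just before it. There is no depth.
- order.hand_in(): hands the job in, once; it reports no verdict.
The state is a dict: "time_s": time; "joint_positions": joint angles; "qvel": joint speeds; "tau": joint torques, N m; "position": TCP position; "tcp_rot": TCP orientation; "force": force on the tool from outside, world axes, zero at the start; "moment": the same for the moment, N m; "opening": opening from 0.0 (shut) to 1.0 (fully open).
Only numpy, scipy, OpenCV 4.12 (cv2) and the standard library are available. Lean on these libraries where they do the work, as an engineer would, in place of code of your own. Each camera call takes 0.05 s, during which the arm holds its last target. There are 200 camera calls.

TASK

Take the top dish off the nested stack and set it down upright in the blue spill tray, let go, and only then open the clamped etchant bottle: press its red push-and-turn safety cap down and, keeping it down, turn it anticlockwise (seen from above) until it is free, then lift it straight off. Finish while still holding the cap in the gripper, level and a few centimetres straight above the open neck, so that it drips back into the bottle. Leave the other two dishes, the specimens, the test block and the timer where they are.

Things in the scene. Friction and masses are not known exactly. Their poses are not given: they have to be found in the camera images.
- dish_top: white round dish, uppermost of a nested stack of three. 34 mm high: foot 48 mm in diameter from 0 to 12 mm, then a vertical band 60 mm in diameter (wall 3 mm) to the rim. Each foot sits in the mouth below (3 mm play) and each step on the rim below, so dishes stand 22 mm apart and only the top 22 mm of the stack are this dish. 30 to 60 g. Origin: centre of its underside, z up
- dish_mid: the middle dish of the stack, equal to dish_top. Stays in the stack. Origin: centre of its underside
- dish_low: the lowest dish of the stack, standing on the bench, equal to dish_top. Stays where it is. Origin: centre of its underside
- tray: blue spill tray fixed on the bench, 150 x 150 mm outside, 14 mm high, walls and floor 4 mm thick, empty. Origin: centre of its underside; the inner floor is 4 mm above it; x and y run along its sides
- bottle: amber etchant bottle clamped upright in a grey bench holder (base 110 x 110 mm, jaws up to 64 mm high); bottle and holder are fixed and cannot turn. Bottle 75 mm in diameter, shoulder at 98 to 118 mm, neck of 34 mm diameter up to 152 mm. Origin: centre of the holder's underside, on the bottle's axis, z up
- bottle_mouth (a point): centre of the rim of the bottle's neck, on the bottle's axis, 152 mm above the bench
- cap: red ribbed push-and-turn cap, white arrows on top, 55 mm in diameter, 30 mm high, 42 g. Origin: centre of its lower edge, z up on its axis; closed, the origin is 137 mm and the top 167 mm above the bench. Lugs in its skirt are locked in notches of lugs on the neck; a spring in the cap pushes it up into them. Unpressed it neither turns nor lifts. 1 to 2 mm of play sideways
- cap_top (a point): centre of the cap's top face. To open: press down (yields at about 5 N; clear of the notches 4 mm down, 9 N; hard stop 8 mm down, 13 N; aim for 6 mm), keep it down and turn it anticlockwise seen from above by 0.75 to 1.35 rad (aim for 1.1; stop at about 1.45), then lift straight up: nothing else holds it
- specimen_a: bystander: resin-mounted metal specimen, dark red disc 30 mm in diameter, 20 mm high. Origin: centre of its underside
- specimen_b: bystander: a second specimen, equal to specimen_a. Origin: centre of its underside
- test_block: bystander: hardness reference block, steel disc 64 mm in diameter, 12 mm high. Origin: centre of its underside
- timer: bystander: white countdown timer, 50 x 75 mm, 22 mm high. Origin: centre of its underside
Things that resemble listed ones, but are neither listed nor needed, are in the scene too. Leave any brown, green or orange look-alike of the dish_low alone.

How it is judged (in metres and radians):
On the way, in this order (a step that is already met when the one before it is completed fails the run):
1. the top dish is lifted clear of the stack in the fingers (z of dish_top in the frame of dish_mid above 0.04 m and contact force between the fingers and dish_top above 0.5 N), for 0.1 s.
2. the dish stands upright in the tray, let go, while the cap is still closed (z of dish_top in the frame of tray between 0.001 and 0.008 m and x of dish_top in the frame of tray between -0.05 and 0.05 m and y of dish_top in the frame of tray between -0.05 and 0.05 m and angle between dish_top's own z axis and vertical below 0.1 rad and linear speed of dish_top below 0.03 m/s and contact force between the fingers and dish_top below 0.1 N and angle between the x axis of cap and the x axis of bottle, either way round below 0.3 rad and z of cap in the frame of bottle below 0.14 m), for 0.2 s.
3. the cap is pressed down, still unturned, until its lugs clear the notches (z of cap in the frame of bottle below 0.1335 m and angle between the x axis of cap and the x axis of bottle, either way round below 0.35 rad), for 0.05 s.
4. the cap, not yet lifted, is turned free of the notches (angle between the x axis of cap and the x axis of bottle, either way round above 0.65 rad and z of cap in the frame of bottle below 0.14 m), for 0.05 s.
At the end, for the whole second after the job is handed in: The top dish stands upright, at rest and let go on the tray floor; the other two stay nested. The gripper holds the cap still and level (0.25 rad), lower edge 15 to 120 mm above the mouth, centre within 25 mm of the bottle axis, not touching the bottle (z of dish_top in the frame of tray between 0.001 and 0.008 m and x of dish_top in the frame of tray between -0.05 and 0.05 m and y of dish_top in the frame of tray between -0.05 and 0.05 m and angle between dish_top's own z axis and vertical below 0.1 rad and linear speed of dish_top below 0.03 m/s and z of dish_mid in the frame of dish_low between 0.019 and 0.025 m and contact force between the fingers and cap above 1 N and contact force between cap and bottle below 0.1 N and z of cap in the frame of bottle_mouth between 0.015 and 0.12 m and horizontal distance between cap and bottle_mouth below 0.025 m and angle between cap's own z axis and vertical below 0.25 rad and linear speed of cap below 0.05 m/s); the arm keeps its last pose, push and grip.
It fails at once if the dish falls or is thrown instead of being set down (contact force between the fingers and dish_top below 0.05 N and linear speed of dish_top above 0.6 m/s).
It fails at once if another dish of the stack is moved more than 25 mm (distance of any of dish_mid, dish_low from where it was at the start of the episode above 0.025 m).
It fails at once if a specimen, the test block or the timer is moved more than 20 mm (distance of any of specimen_a, specimen_b, test_block, timer from where it was at the start of the episode above 0.02 m).
It also fails if it takes over 51 s, if anything falls off the work surface, if the arm or the gripper's body presses on something with over 40 N, if the wrist force passes 120 N, or if a joint passes its speed limit or range.

## Working session

There is one attempt and no reset: what is moved stays moved. The work goes in short steps, Python scripts to look and compute and a tool call to move; the robot and the scene stay as the last step left them, time stands still between calls to the robot, and variables do not carry over. Pictures are saved under pics/ and viewed, about 8 in all and at most 12, crops included, and the job is handed in when it is done.

Besides the shell and the picture viewer there is one more tool, called as name(argument=value, ...), one argument or row to a line, values as JSON. servo_tool: Moves the arm, as the interface text tells. Its arguments: {"type":"object","properties":{"targets":{"type":"array","items":{"type":"array"}},"gripper":{"type":"number"}},"required":["targets"]}

```bash
mkdir -p pics
python3 - <<'E'
from rig import telemetry, eyes, order, bot
import cv2, numpy as np
s=telemetry.read_state()
for k in("time_s","position","tcp_rot","force","opening"):print(k,s[k])
for n in("scene","side"):
    c=eyes.capture(n);cv2.imwrite(f"pics/{n}0.png",c["pixels"]);print(n,np.round(c["intrinsics"],1).tolist(),np.round(c["extrinsics"],3).tolist())
E
```

```text
time_s 0.0
position [0.25201659 0.57112603 0.2215857 ]
tcp_rot [[-9.14784026e-01  4.03941579e-01 -1.17789257e-03]
 [ 4.03943137e-01  9.14782364e-01 -1.78001979e-03]
 [ 3.58491348e-04 -2.10413529e-03 -9.99997722e-01]]
force [-0.18233336 -0.38247329 -0.17032302]
opening 1.001822544665434
scene [[520.7, 0.0, 312.0], [0.0, 520.7, 202.8], [0.0, 0.0, 1.0]] [[0.838, 0.412, -0.358, 1.074], [0.546, -0.627, 0.555, -0.793], [0.004, -0.661, -0.751, 1.126], [0.0, 0.0, 0.0, 1.0]]
side [[412.4, 0.0, 320.5], [0.0, 412.4, 196.2], [0.0, 0.0, 1.0]] [[0.961, -0.148, 0.232, 0.357], [-0.275, -0.562, 0.78, -0.803], [0.015, -0.814, -0.581, 0.701], [0.0, 0.0, 0.0, 1.0]]
```

View pics/scene0.png

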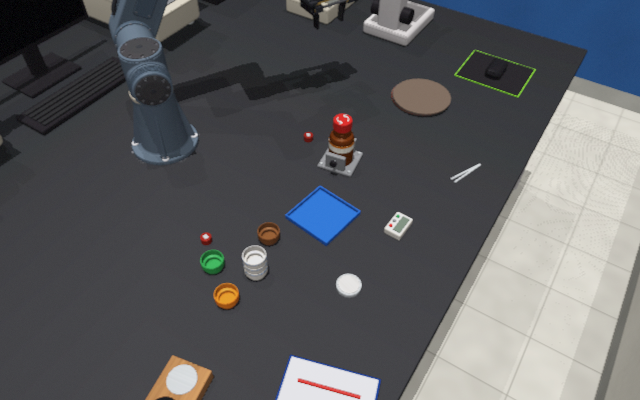

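View pics/side0.png

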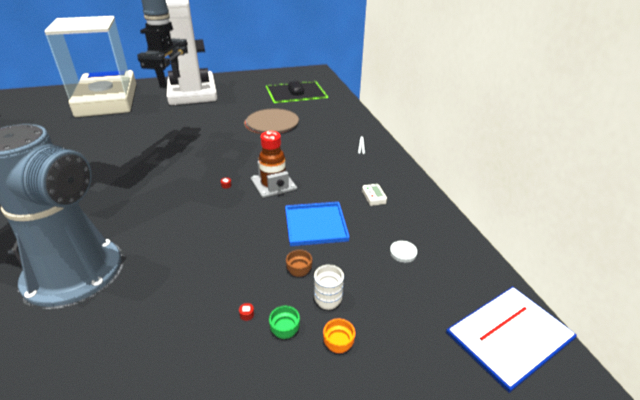

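The scene view shows the stack at (255,262), tray at (323,214), capped bottle at (343,140) and look-alikes at (268,234), (212,262) and (227,296). The side view shows the stack at (328,287), tray at (316,222) and cap at (271,139). Next I'll measure these.

```bash
cat > h.py <<'E'
import cv2, numpy as np
from rig import telemetry, eyes, order, bot
def ray(c,u,v,T=None):
    T=c["extrinsics"] if T is None else T
    d=T[:3,:3]@np.linalg.inv(c["intrinsics"])@[u,v,1.]
    return T[:3,3],d
def onz(c,u,v,z,T=None):
    o,d=ray(c,u,v,T); return o+d*(z-o[2])/d[2]
def tri(rs):
    A=0;b=0
    for o,d in rs:
        d=d/np.linalg.norm(d);P=np.eye(3)-np.outer(d,d);A=A+P;b=b+P@o
    return np.linalg.solve(A,b)
def blob(m,uv):
    n,l,st,ce=cv2.connectedComponentsWithStats(m.astype(np.uint8))
    ok=[i for i in range(1,n) if st[i,4]>25]
    i=min(ok,key=lambda i:np.hypot(*(ce[i]-uv))); return (l==i).astype(np.uint8),ce[i],st[i]
def wristT(s,c):
    T=np.eye(4);T[:3,:3]=s["tcp_rot"];T[:3,3]=s["position"];return T@c["T_tool_cam"]
E
cat > m.py <<'E'
from h import *
seeds={"scene":dict(stack=(255,262),tray=(323,214),cap=(343,122),sa=(308,137),sb=(206,238),tb=(349,285),timer=(398,225),brown=(268,234),green=(212,262),orange=(227,296)),
"side":dict(stack=(328,287),tray=(316,222),cap=(271,139),sa=(226,182),sb=(246,310),tb=(403,251),timer=(375,194),brown=(299,263),green=(284,322),orange=(339,336))}
z=dict(stack=.039,tray=.007,cap=.152,sa=.01,sb=.01,tb=.006,timer=.011,brown=.017,green=.017,orange=.017)
R={}
for n in seeds:
    c=eyes.capture(n);hsv=cv2.cvtColor(c["pixels"],cv2.COLOR_BGR2HSV);H,S,V=cv2.split(hsv)
    for k,uv in seeds[n].items():
        if k in("stack","tb","timer"):m=(V>90)&(S<70)
        elif k=="tray":m=(H>100)&(H<125)&(S>120)&(V>60)
        elif k in("cap","sa","sb"):m=((H<5)|(H>172))&(S>120)&(V>60)
        else:m=(S>90)&(V>50)
        b,ce,st=blob(m,uv)
        x,y,w,h,a=st;R.setdefault(k,[]).append(ray(c,*ce))
        print(n,k,st.tolist(),np.round(ce,1),np.round(onz(c,*ce,z[k]),3))
        if k=="tray":
            q=cv2.boxPoints(cv2.minAreaRect(cv2.findNonZero(b)));h=cv2.convexHull(cv2.findNonZero(b))
            q=cv2.approxPolyDP(h,4,True)[:,0]
            print("   corners",[np.round(onz(c,*p,.014)[:2],3).tolist() for p in q])
for k in R:print(k,np.round(tri(R[k]),3))
E
python3 m.py
```

```text
scene stack [241, 245, 27, 35, 751] [254.4 261.6] [ 0.541 -0.235  0.039]
scene tray [285, 185, 76, 61, 2461] [322.6 214.7] [0.588 0.014 0.007]
   corners [[0.67, 0.081], [0.655, -0.075], [0.509, -0.056], [0.524, 0.101]]
scene cap [333, 113, 20, 21, 289] [342.  123.4] [0.514 0.23  0.152]
scene sa [304, 132, 9, 10, 66] [307.9 137. ] [0.376 0.261 0.01 ]
scene sb [200, 232, 12, 13, 97] [205.8 238.7] [ 0.372 -0.232  0.01 ]
scene tb [335, 273, 27, 25, 519] [348.3 284.8] [ 0.765 -0.145  0.006]
scene timer [384, 212, 29, 29, 494] [397.9 225.3] [0.784 0.093 0.011]
scene brown [257, 222, 23, 23, 420] [268.2 232.8] [ 0.504 -0.128  0.017]
scene green [200, 249, 25, 25, 488] [212.  261.1] [ 0.438 -0.282  0.017]
scene orange [213, 282, 27, 28, 570] [226.  295.4] [ 0.533 -0.342  0.017]
side stack [313, 263, 32, 47, 1234] [328.3 285.6] [ 0.548 -0.232  0.039]
side tray [285, 201, 65, 46, 2423] [315.7 223.5] [0.588 0.013 0.007]
   corners [[0.645, -0.082], [0.504, -0.064], [0.524, 0.1], [0.673, 0.085]]
side cap [260, 131, 21, 19, 287] [270.3 140.5] [0.514 0.23  0.152]
side sa [220, 177, 11, 12, 79] [225.6 183.3] [0.377 0.263 0.01 ]
side sb [239, 303, 15, 18, 179] [246.2 311.9] [ 0.372 -0.231  0.01 ]
side tb [389, 239, 29, 25, 547] [403.2 250.9] [ 0.768 -0.144  0.006]
side timer [361, 183, 27, 24, 464] [374.1 194.1] [0.787 0.094 0.011]
side brown [286, 250, 26, 27, 587] [298.7 262.5] [ 0.508 -0.127  0.017]
side green [268, 305, 32, 35, 868] [284.1 321.4] [ 0.442 -0.28   0.017]
side orange [323, 318, 33, 36, 967] [338.7 335.1] [ 0.537 -0.34   0.017]
stack [ 0.545 -0.239  0.048]
tray [0.588 0.014 0.006]
cap [0.514 0.23  0.152]
sa [0.377 0.26  0.012]
sb [ 0.372 -0.232  0.01 ]
tb [ 0.766 -0.146  0.009]
timer [0.785 0.089 0.015]
brown [ 0.507 -0.132  0.022]
green [ 0.441 -0.285  0.023]
orange [ 0.536 -0.344  0.023]
```

servo_tool(
  targets=[
    [[-0.05,-0.052,0],[0,0,0]],
    [[-0.1,-0.104,0],[0,0,0]],
    [[-0.14,-0.146,0],[0,0,0]],
    [[-0.18,-0.187,0],[0,0,0]],
    [[-0.22,-0.229,0],[0,0,0]],
    [[-0.26,-0.271,0],[0,0,0]],
    [[-0.3,-0.313,0],[0,0,0]],
    [[-0.34,-0.354,0],[0,0,0]],
    [[-0.38,-0.396,0],[0,0,0]],
    [[-0.42,-0.438,0],[0,0,0]],
    [[-0.46,-0.479,0],[0,0,0]],
    [[-0.5,-0.521,0],[0,0,0]],
  ],
)

```text
time_s: 1.7
position: [0.4998, -0.1087, 0.2226]
tcp_rot: [[-0.915, 0.404, 0.0], [0.404, 0.915, 0.0], [-0.0, 0.0, -1.0]]
force: [0.5, 0.2, 0.0]
opening: 1.0
```

servo_tool(
  targets=[
    [[-0.035,-0.036,0],[0,0,0]],
    [[-0.07,-0.072,0],[0,0,0]],
    [[-0.094,-0.098,0],[0,0,0]],
    [[-0.094,-0.098,0],[0,0,0]],
    [[-0.094,-0.098,0],[0,0,0]],
  ],
)

```text
time_s: 2.33
position: [0.545, -0.2336, 0.2221]
tcp_rot: [[-0.915, 0.404, -0.001], [0.404, 0.915, 0.001], [0.002, 0.001, -1.0]]
force: [0.2, 0.8, 0.5]
opening: 1.0
```

Run:
```python
from h import *
s=telemetry.read_state();c=eyes.capture("wrist");cv2.imwrite("pics/w1.png",c["pixels"])
print(s["time_s"],s["position"],np.round(s["joint_positions"],1));print(np.round(c["T_tool_cam"],3),c["intrinsics"].tolist())
T=wristT(s,c);K=c["intrinsics"]
for p in [(.545,-.237,.078),(.545,-.237,0)]:
    q=K@(np.linalg.inv(T)@[*p,1])[:3];print(q[:2]/q[2])
```

```text
2.325 [ 0.54501569 -0.23359639  0.22206768] [ -34.    27.8   86.8    0.    65.5 -100.2]
[[-0.001 -0.955 -0.298  0.082]
 [ 1.    -0.001  0.    -0.001]
 [-0.    -0.298  0.955 -0.164]
 [ 0.     0.     0.     1.   ]] [[308.44578167126656, 0.0, 324.00588674705557], [0.0, 308.44578167126656, 200.00767733237797], [0.0, 0.0, 1.0]]
[321.96505566 188.76915189]
[322.27686265 172.79187506]
```

View pics/w1.png

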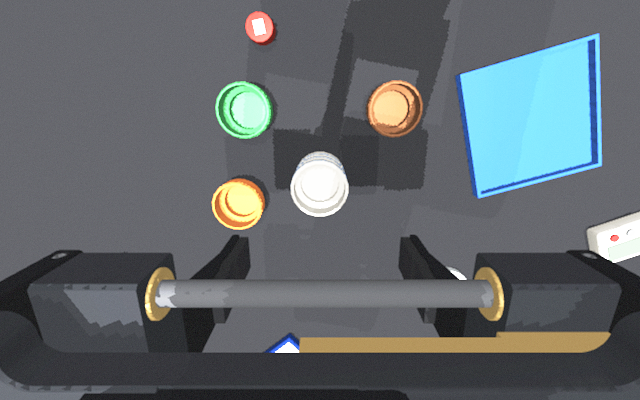

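The wrist view shows the stack's rim as a circle centred near (320,187) with radius about 29 px. The neighbouring dishes are well clear of it. Next I'll measure the rim.

Run:
```python
from h import *
s=telemetry.read_state();c=eyes.capture("wrist");T=wristT(s,c)
hsv=cv2.cvtColor(c["pixels"],cv2.COLOR_BGR2HSV);m=(hsv[...,2]>120)&(hsv[...,1]<60)
b,ce,st=blob(m,(320,187));print(st)
h=cv2.convexHull(cv2.findNonZero(b))[:,0]
P=np.array([onz(c,*p,.078,T)[:2] for p in h if p[1]>182])
A=np.c_[2*P,np.ones(len(P))];x=np.linalg.lstsq(A,(P**2).sum(1),rcond=None)[0]
ctr=x[:2];print(len(P),"centre",ctr,"r",np.sqrt(x[2]+ctr@ctr))
R=s["tcp_rot"];print("tool shift",R.T@(np.r_[ctr,.061]-s["position"]))
```

```text
[ 290  151   59   66 3009]
14 centre [ 0.54396206 -0.2398464 ] r 0.030506109622460195
tool shift [-0.00205772 -0.00667035  0.16119787]
```

servo_tool(
  targets=[
    [[-0.002,-0.006,0.03],[0,0,0]],
    [[-0.002,-0.006,0.07],[0,0,0]],
    [[-0.002,-0.006,0.11],[0,0,0]],
    [[-0.002,-0.006,0.14],[0,0,0]],
    [[-0.002,-0.006,0.16],[0,0,0]],
    [[-0.002,-0.006,0.161],[0,0,0]],
    [[-0.002,-0.006,0.161],[0,0,0]],
  ],
)

```text
time_s: 3.3
position: [0.5457, -0.2404, 0.0624]
tcp_rot: [[-0.915, 0.403, 0.001], [0.403, 0.915, -0.001], [-0.001, -0.0, -1.0]]
force: [0.6, -0.2, -0.0]
opening: 0.998
```

servo_tool(
  targets=[
    [[0,0,0],[0,0,0]],
    [[0,0,0],[0,0,0]],
    [[0,0,0],[0,0,0]],
    [[0,0,0],[0,0,0]],
    [[0,0,0],[0,0,0]],
    [[0,0,0],[0,0,0]],
  ],
  gripper=0.05,
)

```text
time_s: 4.05
position: [0.5454, -0.2409, 0.0619]
tcp_rot: [[-0.915, 0.404, 0.001], [0.404, 0.915, -0.0], [-0.001, -0.0, -1.0]]
force: [-0.3, 0.3, 3.3]
opening: 0.695
```

servo_tool(
  targets=[
    [[0,0,-0.005],[0,0,0]],
    [[0,0,-0.015],[0,0,0]],
    [[0,0,-0.03],[0,0,0]],
    [[0,0,-0.05],[0,0,0]],
    [[0,0,-0.07],[0,0,0]],
    [[0,0,-0.08],[0,0,0]],
    [[0,0,-0.08],[0,0,0]],
  ],
)

```text
time_s: 4.92
position: [0.5457, -0.2411, 0.1427]
tcp_rot: [[-0.915, 0.404, 0.002], [0.404, 0.915, -0.001], [-0.002, -0.0, -1.0]]
force: [-0.4, 0.0, 0.0]
opening: 0.695
```

Run:
```python
from h import *
s=telemetry.read_state();print(s["time_s"],s["position"],s["opening"],s["force"])
print("to tray", np.array(s["tcp_rot"]).T@(np.r_[.588,.012,.13]-s["position"]))
a=eyes.capture("scene")["pixels"][180:320,180:420];b=eyes.capture("side")["pixels"][180:320,240:440]
cv2.imwrite("pics/l1.png",np.hstack([cv2.resize(a,None,fx=1.7,fy=1.7),cv2.resize(b,None,fx=1.7,fy=1.7)]))
```

```text
4.925 [ 0.54568304 -0.24106801  0.14271716] 0.6946482898715239 [-0.44046705  0.00194116  0.02962368]
to tray [0.06352985 0.2486046  0.01247319]
```

View pics/l1.png

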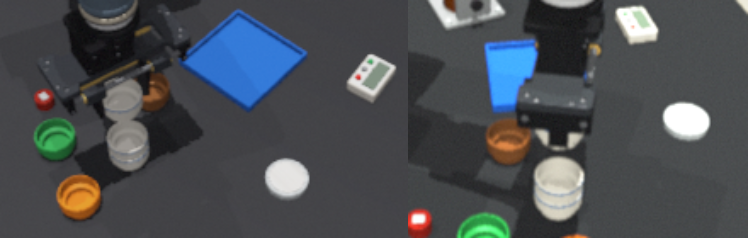

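The crop shows one dish in the fingers, and the remaining stack is one band shorter at two dishes. Now to the tray.

servo_tool(
  targets=[
    [[0.004,0.014,0],[0,0,0]],
    [[0.011,0.044,0],[0,0,0]],
    [[0.02,0.08,0],[0,0,0]],
    [[0.03,0.119,0],[0,0,0]],
    [[0.04,0.158,0],[0,0,0]],
    [[0.05,0.197,0],[0,0,0]],
    [[0.058,0.229,0],[0,0,0]],
    [[0.062,0.244,0],[0,0,0]],
    [[0.063,0.249,0],[0,0,0]],
    [[0.063,0.249,0],[0,0,0]],
  ],
)

```text
time_s: 6.28
position: [0.588, 0.0121, 0.1414]
tcp_rot: [[-0.915, 0.404, -0.0], [0.404, 0.915, -0.0], [0.0, -0.0, -1.0]]
force: [-0.1, 0.7, -0.9]
opening: 0.694
```

servo_tool(
  targets=[
    [[0,0,0.01],[0,0,0]],
    [[0,0,0.035],[0,0,0]],
    [[0,0,0.065],[0,0,0]],
    [[0,0,0.09],[0,0,0]],
    [[0,0,0.105],[0,0,0]],
    [[0,0,0.112],[0,0,0]],
    [[0,0,0.115],[0,0,0]],
    [[0,0,0.115],[0,0,0]],
  ],
)

```text
time_s: 7.28
position: [0.5886, 0.0124, 0.0271]
tcp_rot: [[-0.915, 0.404, 0.001], [0.404, 0.915, -0.0], [-0.001, 0.0, -1.0]]
force: [0.7, 0.4, -0.9]
opening: 0.691
```

Creep down until contact.

servo_tool(
  targets=[
    [[0,0,0.001],[0,0,0]],
    [[0,0,0.002],[0,0,0]],
    [[0,0,0.003],[0,0,0]],
    [[0,0,0.004],[0,0,0]],
    [[0,0,0.004],[0,0,0]],
  ],
)

```text
time_s: 7.9
position: [0.588, 0.0125, 0.0224]
tcp_rot: [[-0.915, 0.404, -0.0], [0.404, 0.915, 0.0], [0.0, -0.0, -1.0]]
force: [-0.5, -0.7, -0.2]
opening: 0.693
```

servo_tool(
  targets=[
    [[0,0,0.0005],[0,0,0]],
    [[0,0,0.001],[0,0,0]],
    [[0,0,0.001],[0,0,0]],
  ],
)

```text
time_s: 8.28
position: [0.5882, 0.0125, 0.022]
tcp_rot: [[-0.915, 0.404, 0.0], [0.404, 0.915, -0.0], [-0.0, 0.0, -1.0]]
force: [0.1, 0.5, 4.7]
opening: 0.69
```

servo_tool(
  targets=[
    [[0,0,0],[0,0,0]],
    [[0,0,0],[0,0,0]],
    [[0,0,0],[0,0,0]],
    [[0,0,0],[0,0,0]],
    [[0,0,0],[0,0,0]],
  ],
  gripper=0.087,
)

```text
time_s: 8.9
position: [0.5881, 0.0125, 0.0215]
tcp_rot: [[-0.915, 0.404, -0.0], [0.404, 0.915, 0.0], [0.0, 0.0, -1.0]]
force: [-0.2, 0.3, -0.8]
opening: 0.995
```

servo_tool(
  targets=[
    [[0,0,-0.01],[0,0,0]],
    [[0,0,-0.04],[0,0,0]],
    [[0,0,-0.08],[0,0,0]],
    [[0,0,-0.13],[0,0,0]],
    [[0,0,-0.18],[0,0,0]],
    [[0,0,-0.22],[0,0,0]],
    [[0,0,-0.25],[0,0,0]],
    [[0,0,-0.258],[0,0,0]],
    [[0,0,-0.258],[0,0,0]],
  ],
)

```text
time_s: 10.02
position: [0.5878, 0.0125, 0.2796]
tcp_rot: [[-0.915, 0.404, 0.0], [0.404, 0.915, -0.0], [-0.0, 0.0, -1.0]]
force: [0.2, 0.9, 0.0]
opening: 1.0
```

Run:
```python
from h import *
s=telemetry.read_state();print(s["time_s"],s["position"],s["opening"])
print("to bottle", np.array(s["tcp_rot"]).T@(np.r_[.514,.230,.28]-s["position"]))
w=eyes.capture("wrist")["pixels"]
b=eyes.capture("side")["pixels"][180:320,240:440]
cv2.imwrite("pics/p1.png",np.hstack([cv2.resize(w,(448,280)),cv2.resize(b,(350,280))[:,:]]))
```

```text
10.025 [0.58778329 0.01253946 0.27957972] 0.9998751621433408
to bottle [ 0.15533032  0.16913173 -0.00043413]
```

View pics/p1.png

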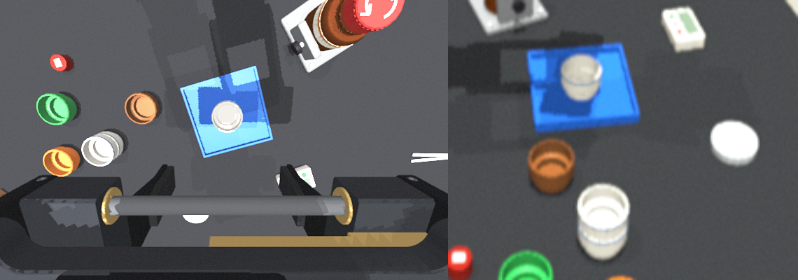

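The dish stands upright, centred in the tray, and two dishes remain nested. Now over to the bottle.

servo_tool(
  targets=[
    [[0.01,0.011,0],[0,0,0]],
    [[0.035,0.038,0],[0,0,0]],
    [[0.065,0.071,0],[0,0,0]],
    [[0.095,0.103,0],[0,0,0]],
    [[0.125,0.136,0],[0,0,0]],
    [[0.148,0.161,0],[0,0,0]],
    [[0.155,0.169,0],[0,0,0]],
    [[0.155,0.169,0],[0,0,0]],
    [[0.155,0.169,0],[0,0,0]],
  ],
)

```text
time_s: 11.25
position: [0.5149, 0.2288, 0.2793]
tcp_rot: [[-0.914, 0.405, -0.0], [0.405, 0.914, -0.001], [0.0, -0.001, -1.0]]
force: [0.4, -0.2, -0.5]
opening: 0.999
```

```bash
cat > cap.py <<'E'
from h import *
s=telemetry.read_state();c=eyes.capture("wrist");T=wristT(s,c)
print(s["time_s"],s["position"],np.round(s["joint_positions"],1))
hsv=cv2.cvtColor(c["pixels"],cv2.COLOR_BGR2HSV);H,S,V=cv2.split(hsv)
q=c["intrinsics"]@(np.linalg.inv(T)@[.514,.230,.167,1])[:3];q=q[:2]/q[2]
m=((H<4)|(H>170))&(S>100)&(V>70)
b,ce,st=blob(m,q);print("expect",q,"got",ce,st)
h=cv2.convexHull(cv2.findNonZero(b))[:,0]
P=np.array([onz(c,*p,.167,T)[:2] for p in h if p[1]>st[1]+.5*st[3]])
A=np.c_[2*P,np.ones(len(P))];x=np.linalg.lstsq(A,(P**2).sum(1),rcond=None)[0]
ctr=x[:2];print(len(P),"centre",ctr,"r",np.sqrt(x[2]+ctr@ctr))
print("tool shift to z=.137",np.array(s["tcp_rot"]).T@(np.r_[ctr,.137]-s["position"]))
cv2.imwrite("pics/c1.png",c["pixels"])
E
python3 cap.py
```

```text
11.25 [0.51493746 0.22877491 0.27927057] [ 12.6  21.9  87.1  -0.   71.1 -53.5]
expect [326.10438524 194.63128122] got [326.59829787 189.2012766 ] [ 298  159   59   62 2350]
17 centre [0.51257556 0.2313568 ] r 0.02716099550438572
tool shift to z=.137 [0.0032036  0.00150592 0.14226957]
```

View pics/c1.png

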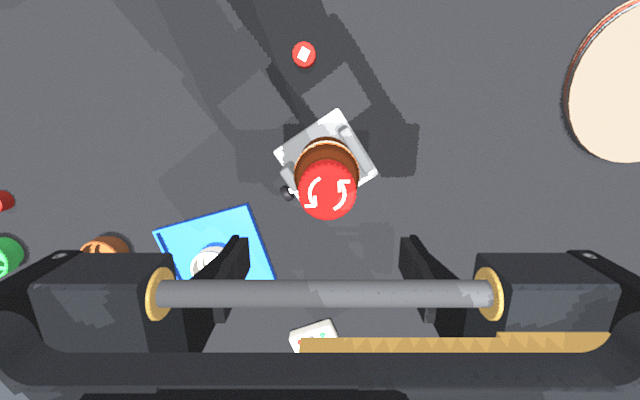

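The wrist view shows the cap at (327,190) with r = 27 mm on its top plane, which matches the given size. Now I'll lower over it.

servo_tool(
  targets=[
    [[0.002,0.001,0.02],[0,0,0]],
    [[0.002,0.001,0.055],[0,0,0]],
    [[0.002,0.001,0.09],[0,0,0]],
    [[0.002,0.001,0.115],[0,0,0]],
    [[0.002,0.001,0.133],[0,0,0]],
    [[0.002,0.001,0.141],[0,0,0]],
    [[0.002,0.001,0.141],[0,0,0]],
    [[0.002,0.001,0.141],[0,0,0]],
  ],
)

```text
time_s: 12.3
position: [0.514, 0.2313, 0.1393]
tcp_rot: [[-0.915, 0.404, 0.002], [0.404, 0.915, 0.0], [-0.001, 0.001, -1.0]]
force: [-0.5, -0.6, 0.2]
opening: 0.998
```

servo_tool(
  targets=[
    [[0,0,0],[0,0,0]],
    [[0,0,0],[0,0,0]],
    [[0,0,0],[0,0,0]],
    [[0,0,0],[0,0,0]],
    [[0,0,0],[0,0,0]],
    [[0,0,0],[0,0,0]],
    [[0,0,0],[0,0,0]],
  ],
  gripper=0.04,
)

```text
time_s: 13.18
position: [0.5134, 0.2319, 0.1387]
tcp_rot: [[-0.915, 0.404, 0.001], [0.404, 0.915, 0.001], [-0.0, 0.001, -1.0]]
force: [0.9, 2.2, 0.0]
opening: 0.631
```

servo_tool(
  targets=[
    [[0,0,0.001],[0,0,0]],
    [[0,0,0.002],[0,0,0]],
    [[0,0,0.003],[0,0,0]],
    [[0,0,0.004],[0,0,0]],
    [[0,0,0.005],[0,0,0]],
    [[0,0,0.006],[0,0,0]],
    [[0,0,0.006],[0,0,0]],
    [[0,0,0.006],[0,0,0]],
  ],
)

```text
time_s: 14.18
position: [0.5135, 0.2319, 0.134]
tcp_rot: [[-0.915, 0.404, 0.001], [0.404, 0.915, 0.001], [-0.001, 0.001, -1.0]]
force: [-1.4, 2.5, 9.3]
opening: 0.628
```

servo_tool(
  targets=[
    [[0,0,0.001],[0,0,0]],
    [[0,0,0.002],[0,0,0]],
    [[0,0,0.002],[0,0,0]],
    [[0,0,0.002],[0,0,0]],
  ],
)

```text
time_s: 14.68
position: [0.5135, 0.2319, 0.1322]
tcp_rot: [[-0.915, 0.404, 0.001], [0.404, 0.915, 0.001], [-0.001, 0.001, -1.0]]
force: [-3.0, 2.2, 11.2]
opening: 0.629
```

servo_tool(
  targets=[
    [[0,0,0],[0,0,-0.05]],
    [[0,0,0],[0,0,-0.15]],
    [[0,0,0],[0,0,-0.25]],
    [[0,0,0],[0,0,-0.35]],
    [[0,0,0],[0,0,-0.45]],
    [[0,0,0],[0,0,-0.45]],
  ],
)

```text
time_s: 15.42
position: [0.5145, 0.2312, 0.1324]
tcp_rot: [[-0.999, -0.035, 0.003], [-0.035, 0.999, -0.0], [-0.003, -0.0, -1.0]]
force: [-1.0, -0.8, 11.2]
opening: 0.636
```

Run:
```python
from h import *
s=telemetry.read_state();print(s["position"],s["force"],s["moment"],np.round(s["joint_positions"],1))
cv2.imwrite("pics/t1.png",eyes.capture("wrist")["pixels"])
```

```text
[0.51446892 0.23121546 0.13241108] [-0.98814626 -0.75818583 11.211036  ] [0.1697714  0.15454204 0.07873754] [ 12.9  32.5  95.9  -0.1  51.5 -79.1]
```

View pics/t1.png

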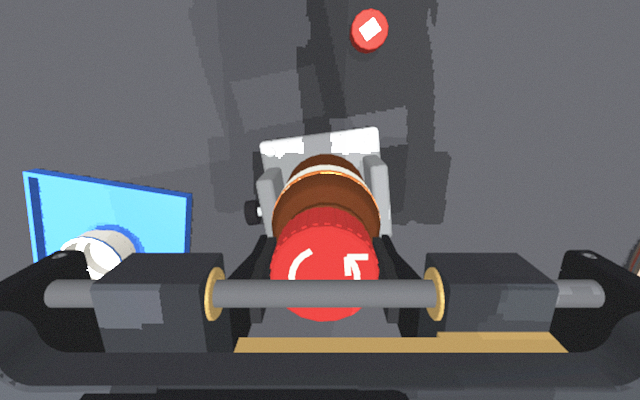

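The arrows have kept their place relative to the camera while the holder has rotated in view, so the cap is turning with the gripper. I'll keep turning.

servo_tool(
  targets=[
    [[0,0,0],[0,0,-0.1]],
    [[0,0,0],[0,0,-0.2]],
    [[0,0,0],[0,0,-0.3]],
    [[0,0,0],[0,0,-0.4]],
    [[0,0,0],[0,0,-0.5]],
    [[0,0,0],[0,0,-0.6]],
    [[0,0,0],[0,0,-0.66]],
    [[0,0,0],[0,0,-0.66]],
    [[0,0,0],[0,0,-0.66]],
  ],
)

```text
time_s: 16.6
position: [0.5149, 0.2317, 0.1326]
tcp_rot: [[-0.768, -0.64, 0.004], [-0.64, 0.768, 0.001], [-0.004, -0.002, -1.0]]
force: [0.4, 2.0, 10.0]
opening: 0.631
```

Run:
```python
from h import *
s=telemetry.read_state();print(s["position"],s["force"],s["moment"],np.round(s["joint_positions"],1))
cv2.imwrite("pics/t2.png",eyes.capture("wrist")["pixels"])
```

```text
[0.51492082 0.23168648 0.13255193] [ 0.42742842  1.98446871 10.03451128] [0.4344759  0.11626228 0.0320996 ] [  12.9   32.5   95.8   -0.    51.4 -116.9]
```

View pics/t2.png

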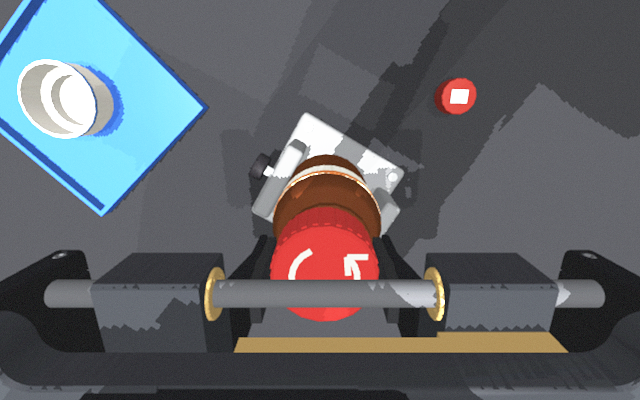

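The cap has turned 1.1 rad with the gripper. Now I'll start the lift gently.

servo_tool(
  targets=[
    [[0,0,-0.003],[0,0,0]],
    [[0,0,-0.007],[0,0,0]],
    [[0,0,-0.011],[0,0,0]],
    [[0,0,-0.015],[0,0,0]],
    [[0,0,-0.015],[0,0,0]],
  ],
)

```text
time_s: 17.27
position: [0.5125, 0.2309, 0.1452]
tcp_rot: [[-0.768, -0.64, -0.002], [-0.64, 0.768, -0.001], [0.002, 0.0, -1.0]]
force: [-0.1, 0.4, -0.6]
opening: 0.635
```

Free, with no pull. Lift on.

servo_tool(
  targets=[
    [[0,0,-0.005],[0,0,0]],
    [[0,0,-0.015],[0,0,0]],
    [[0,0,-0.03],[0,0,0]],
    [[0,0,-0.045],[0,0,0]],
    [[0,0,-0.058],[0,0,0]],
    [[0,0,-0.065],[0,0,0]],
    [[0,0,-0.065],[0,0,0]],
    [[0,0,-0.065],[0,0,0]],
    [[0,0,-0.065],[0,0,0]],
  ],
)

```text
time_s: 18.4
position: [0.5128, 0.2313, 0.2099]
tcp_rot: [[-0.769, -0.64, -0.001], [-0.64, 0.769, -0.0], [0.001, 0.001, -1.0]]
force: [0.5, 0.3, -0.4]
opening: 0.632
```

Run:
```python
from h import *
s=telemetry.read_state();print(s["time_s"],s["position"],s["force"],s["opening"])
a=eyes.capture("scene")["pixels"][60:300,180:420];b=eyes.capture("side")["pixels"][80:320,220:440]
cv2.imwrite("pics/f.png",np.hstack([cv2.resize(a,None,fx=1.7,fy=1.7),cv2.resize(b,None,fx=1.7,fy=1.7)]))
R=[]
for n in("scene","side"):
    c=eyes.capture(n);H,S,V=cv2.split(cv2.cvtColor(c["pixels"],cv2.COLOR_BGR2HSV))
    _,ce,st=blob(((H<5)|(H>172))&(S>120)&(V>60),(330,100) if n=="scene" else (271,115));print(n,ce,st);R.append(ray(c,*ce))
print(tri(R))
```

```text
18.4 [0.51278173 0.2313052  0.20992074] [ 0.52994015  0.30189184 -0.44152567] 0.6319141520410412
scene [337.17241379 107.86206897] [334 100   8  14  58]
side [267.248 117.092] [258 108  18  18 250]
[0.50931003 0.203927   0.23051155]
```

View pics/f.png

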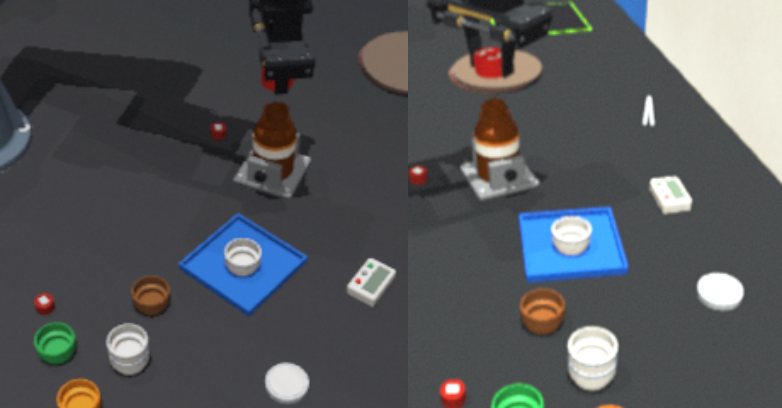

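The cap is in the fingers above the open neck, the dish is upright in the tray, and the two-dish stack and bystanders are in place. The triangulated cap position isn't usable because a finger hides most of the cap in the scene view. I'll check the side ray at the expected height, then hand in.

Run:
```python
from h import *
c=eyes.capture("side");print("cap via side ray, z=.223:",onz(c,267.2,117.1,.223))
s=telemetry.read_state();print(s["opening"],np.abs(s["qvel"]).max())
order.hand_in()
```

```text
cap via side ray, z=.223: [0.5102529  0.23216816 0.223     ]
0.6301514924622119 0.08709026389851199
the job is handed in; nothing more can be done
```

The job is handed in at about 18.5 s of the 51 s allowed. The interface reports no verdict.

**Dish:** I lifted the top dish off the stack, set it down in the tray to light contact (4.7 N) and let go. Pictures show it upright near the tray's centre, with the other two dishes still nested.

**Cap:** I gripped the cap and pressed it about 6 mm (11 N). I turned it 1.1 rad anticlockwise; the arrows stayed fixed relative to the gripper, so it did turn. It then lifted free with no pull.

**Last checks:**
- **Grip and rest:** the gripper opening was 55 mm, matching the cap's diameter. The tool was level and practically still, with no outside force on it.
- **Position:** the cap's lower edge is about 56 mm above the mouth, worked out from the tool height. The side camera puts the cap within about 4 mm of the bottle axis.
- **Bystanders:** the specimens, test block, timer and look-alike dishes looked in place in the last pictures. I did not re-measure them.
- **Check that disagreed:** the two-camera position of the cap came out about 27 mm off in y. A finger hid most of the cap in the scene view, so I discarded it and used the side view and tool pose.

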